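# Counterweight a hitch tongue, unlatch it and hold it up off the ball

## Robot

A 7-joint arm with a two-finger parallel gripper is mounted at the origin on the work surface. World frame = base frame: x ahead of the robot, y to its left, z up, the work surface at z = 0. Lengths are in m, angles in rad, forces in N, time in s.
With the tool pointing down it reaches from about 0.425 to 1.025 m from the base axis. Payload 9.4 kg.
Tool frame: the origin (TCP) lies midway between the tips of the shut fingers; the grasp point (between the pads) lies 19 mm behind it (arm.grip_point_offset is the distance from the TCP to the grasp point, in m); x points along the fingers, z is the direction in which the jaws open and shut, and the axes are right-handed (so a half turn about x gives the same grasp; the last joint's range is limited). The gripper opens to 85 mm and grips with 20 to 120 N. Pads are 22 mm wide; open, the fingers measure 114 mm over their backs; the gripper's body (76 mm by 85 mm) begins 54 mm behind the grasp point. The pads swing forward as they close: fully open they stand 13 mm farther back than shut.
Start: joints at [-1.399, 0.599, -0.003, 1.599, 0.002, 0.943, -0.08], TCP at [0.179, 0.703, 0.231] pointing down, gripper open.
Joint ranges: [-2.57, 2.57], [-0.35, 1.97], [-1.29, 1.29], [0.11, 2.56], [-1.05, 4.19], [0.11, 1.86], [-2.63, 2.63]. Speed limits (rad/s): [2.22, 2.22, 3.01, 3.01, 3.14, 3.14, 3.14].

## Interface

Orientations are given as a unit quaternion [w, x, y, z].
In Python, from workcell import arm gives the robot as it stands. The module is installed in compiled form; this text tells all that it offers.
- The arm moves only by the tool step_arm, never from a script. Its argument "deltas" is a list of rows, each an object of numbers: "hand": the gripper's target within -1 to 1 (fully open at 1, half-way at 0, shut at -1); "x", "y", "z": the shift along the tool's x, y, z in m; "ax", "ay", "az": the turn, a rotation vector about the tool's x, y, z in rad. A call has 1 to 12 rows; each row is the pose to reach, as a shift and turn from the pose measured when the call began, along the tool's axes at that moment; what a row does not reach only later rows make up. A row lasts 1/8 s, in which the tool goes at most 62.5 mm and 10.7 degrees, less where a joint would pass 70% of its speed; a pose out of reach is approached as far as the arm can. A call with a gripper value outside its range is refused whole. The fingers move at their own pace and stop on an object; the grip force is fixed at half the most. Time passes only in rows, so rows that repeat a pose let the fingers close. It gives the time, the measured TCP pose, the force and the opening at its end, in the units of the state.
- arm.state(): the state, without advancing time (a new reading comes with each control period).
- arm.snapshot(name): name is "side" or "top"; returns a dict with "frame" (420x560x3 uint8, red, green, blue), "depth" (420x560 float32, m along the optical axis (not along the pixel's ray), 0 where there is no reading), "camera_matrix" (3x3 intrinsics, pixels), "D" ([k1, k2, p1, p2, k3] as OpenCV has them; the pictures are not rectified), "rvec" (rotation vector, rad) and "tvec" (3), from world to camera coordinates, as OpenCV has them. Camera axes: x right, y down, z forward; pixel columns grow to the right and rows downward; lengths in m; the calibration is good to about 2 mm. A picture is of the moment at which its call begins.
- arm.close_job(): hands the job in, once; it reports no verdict.
The state is a dict: "time": time; "joint_positions": joint angles; "joint_velocities": joint speeds; "joint_torque": joint torques, N m; "tcp_pos": TCP position; "orientation": TCP orientation; "force": force on the tool from outside, world axes, zero at the start; "torque": the same for the moment, N m; "width": finger opening in m.
Only numpy, scipy, OpenCV 4.12 (cv2) and the standard library are available. Lean on these libraries where they do the work, as an engineer would, in place of code of your own. Each camera call takes 0.05 s, during which the arm holds its last target. There are 200 camera calls.

## Task

Set the brass check weight upright in the middle of the sprung pan on the tail of the hitch tongue and let go of it. Then take the black handle of the red latch, pull it sideways against its spring towards the robot's side of the stand, and with that handle lift the tongue until the latch blade is well clear above the ball. Finish while still holding the tongue up by the handle; the weight stays centred on the pan and the other things on the table stay where they are.

Things in the scene. Friction and masses are not known exactly. Their poses are not given: they have to be found in the camera images.
- weight: Brass check weight, loose, about 0.6 kg: cylinder 48 mm diameter x 40 mm, above it a neck 14 mm diameter x 12 mm, then a knob 26 mm diameter from 52 to 72 mm height to grip it by. Origin: centre of the underside, z up.
- pan_center (a point): Centre of the upper face (floor) of the round aluminium pan on the tail of the tongue, 120 mm beyond the pivot. Floor 84 mm diameter inside a lip 5 mm high; about 127 mm above the table when empty. The pan sits on a spring (500 N/m) and sinks about 10 mm (up to 18 mm) along its own -z under the weight. Its axes turn with the tongue: z is the pan's normal, y points from the nose to the tail.
- pan (a joint): How far the pan is pressed down, m: 0 empty, 0.018 at its stop.
- stand: Blue base plate (120 x 340 x 12 mm) fixed to the table, with the pivot lugs and the ball mount. Origin on the table under the middle of the hitch; x points away from the robot's side (the latch is pulled along -x), y runs along the tongue from nose (-y) to tail (+y), z up. The ball stands at y = -120 mm, the pivot at y = +100 mm (100 mm high), the pan at y = +220 mm. Highest points: handle 177 mm, pan lip 132 mm, tongue and lugs 126 mm.
- ball (a point): Centre of the steel hitch ball (50 mm diameter, flat underside 15 mm below the centre), 85 mm above the table, under the yellow coupler at the nose of the tongue. Fixed; axes as the stand.
- pivot (a point): The tongue's hinge point, 100 mm above the table; the hinge axis is the stand's x axis.
- tongue (a joint): Angle of the tongue, rad: 0 when resting on the ball, grows as the nose rises, stop at 0.45. The blade is wholly above the ball from 0.22. Nose heavy, also with the weight on the pan, so it falls if let go: needs about 7 to 8 N upward at the handle with the weight on the pan.
- latch (a joint): How far the red latch is pulled sideways, m: 0 shut, 0.018 at its stop. The spring takes 3.5 N to start and 9.8 N at the stop. From 0.009 the blade is out from under the ball and the tongue can be lifted; below that the ball holds it down. Springs shut when released.
- handle_grip (a point): Point to grip on the black upright handle of the latch: on its axis, 28 mm above its foot and 18 mm below its top. The handle is a vertical cylinder, 20 mm diameter x 46 mm, standing on the red slide on top of the yellow coupler (74 mm wide). It lies 220 mm from the pivot towards the nose and 59 mm above the pivot's height, and travels with the latch and with the tongue. Axes as the stand while the tongue is down.
- handle: The same black handle; origin at the centre of its foot.
- tube_offcut: Bystander: upright steel square-tube offcut, 50 x 50 x 70 mm; origin under its centre. Leave alone.
- weld_magnet: Bystander: red welding magnet, 70 x 50 x 28 mm; origin under its centre. Leave alone.
- stop_block: Bystander: steel fixture stop with post (56 mm high) and blue knob, 100 x 30 mm; origin under its centre. Leave alone.
Things that resemble listed ones, but are neither listed nor needed, are in the scene too. Several things have the shape of the weight; the one meant has the colours described above.

How it is judged:
On the way, in this order (a step that is already met when the one before it is completed fails the run):
1. the weight stands centred on the pan (within 12 mm) and is let go, the tongue still down (distance between weight and pan_center below 0.012 m and angle between weight's own z axis and vertical below 0.15 rad and value of joint pan above 0.004 m and contact force between the fingers and weight below 0.1 N and linear speed of weight below 0.03 m/s and value of joint tongue below 0.05 rad), for 0.2 s.
2. the latch is pulled sideways at least 9 mm while the tongue is still down (value of joint latch above 0.009 m and value of joint tongue below 0.06 rad and contact force between the fingers and handle above 1 N), for 0.05 s.
At the end, for the whole second after the job is handed in: The tongue is held still at 0.22 rad or more (blade wholly above the ball) by the fingers on the handle; the weight, not touched by the robot, still stands within 12 mm of the pan's centre (value of joint tongue above 0.22 rad and contact force between the fingers and handle above 1 N and not (velocity of joint tongue above 0.1 rad/s) and velocity of joint tongue above -0.1 rad/s and distance between weight and pan_center below 0.012 m and angle between weight's own z axis and vertical below 0.55 rad and contact force between the fingers and weight below 0.1 N and linear speed of weight below 0.03 m/s); the arm keeps its last pose, push and grip.
It fails at once if a bystander is moved more than 30 mm (distance of any of tube_offcut, weld_magnet, stop_block from where it was at the start of the episode above 0.03 m).
It also fails if it takes over 54 s, if anything falls off the work surface, if the arm or the gripper's body presses on something with over 40 N, if the wrist force passes 120 N, or if a joint passes its speed limit or range.

## Working session

There is one attempt and no reset: what is moved stays moved. The work goes in short steps, Python scripts to look and compute and a tool call to move; the robot and the scene stay as the last step left them, time stands still between calls to the robot, and variables do not carry over. Pictures are saved under pics/ and viewed, about 8 in all and at most 12, crops included, and the job is handed in when it is done.

Besides the shell and the picture viewer there is one more tool, called after ">>>" by a JSON object that holds its "op" and its "data". step_arm: Moves the arm, as the interface text tells. Its arguments: {"type":"object","properties":{"deltas":{"type":"array"}},"required":["deltas"]}

```bash
mkdir -p pics
cat > h.py <<'E'
import numpy as np, cv2
from workcell import arm
from scipy.spatial.transform import Rotation as R
def snap(n,f):
    s=arm.snapshot(n); np.savez('pics/'+f+'.npz',**{k:s[k] for k in s})
    return s
def save(s,f,crop=None,k=1):
    im=s['frame'][...,::-1]
    if crop: u0,v0,u1,v1=crop; im=im[v0:v1,u0:u1]
    cv2.imwrite('pics/'+f+'.png',cv2.resize(im,None,fx=k,fy=k,interpolation=cv2.INTER_CUBIC))
def world(s,px,d=None):
    px=np.array(px,float).reshape(-1,2)
    if d is None: d=np.array([s['depth'][int(v),int(u)] for u,v in px])
    n=cv2.undistortPoints(px[:,None],s['camera_matrix'],s['D'])[:,0]
    c=np.c_[n,np.ones(len(n))]*np.asarray(d)[:,None]
    Rm=cv2.Rodrigues(s['rvec'])[0]
    return (c-np.ravel(s['tvec']))@Rm
def cloud(s):
    H,W=s['depth'].shape
    u,v=np.meshgrid(np.arange(W),np.arange(H))
    return world(s,np.c_[u.ravel(),v.ravel()],s['depth'].ravel()).reshape(H,W,3)
def tool(): 
    t=arm.state(); q=t['orientation']; return np.array(t['tcp_pos']),R.from_quat([q[1],q[2],q[3],q[0]])
E
python3 - <<'E'
from h import *
a=snap('top','t0');b=snap('side','s0')
save(a,'t0');save(b,'s0')
t=arm.state();print(t); print(arm.grip_point_offset); p,r=tool();print(r.as_matrix().round(3))
for s in(a,b): print(-cv2.Rodrigues(s['rvec'])[0].T@np.ravel(s['tvec']))
E
```

```text
{'time': 0.1, 'joint_positions': array([-1.39872482,  0.60004163, -0.00253556,  1.60006552,  0.0017756 ,
        0.94290622, -0.07979929]), 'joint_velocities': array([-0.0008795 , -0.00180673, -0.00105492, -0.00153195,  0.00016854,
       -0.00035056,  0.0007544 ]), 'joint_torque': array([ 5.97704304e-03, -7.77988315e+01,  1.57050088e+00, -2.58625656e+01,
        1.26665714e-02,  5.44291150e-03, -7.42935526e-06]), 'tcp_pos': array([0.17840991, 0.70225933, 0.23050036]), 'orientation': array([ 0.55779199, -0.43445445,  0.55853036,  0.43377559]), 'force': array([-0.04820041,  0.78051584,  0.11684693]), 'torque': array([0.01724435, 0.01442415, 0.00223536]), 'width': 0.08536016692141266}
0.0187
[[-0.    -0.969  0.246]
 [-0.001  0.246  0.969]
 [-1.    -0.    -0.001]]
[0.39977564 0.00596677 1.34314728]
[ 0.36568685 -0.62484788  0.80339038]
```

View pics/t0.png

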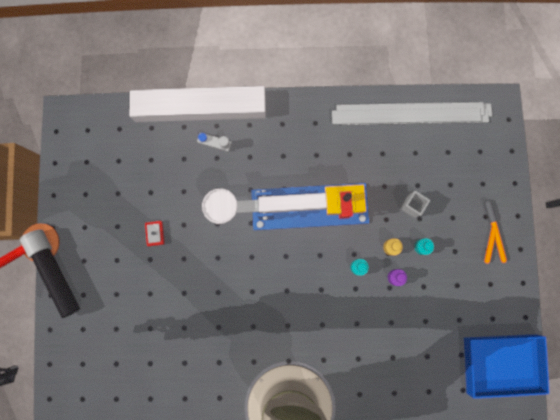

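View pics/s0.png

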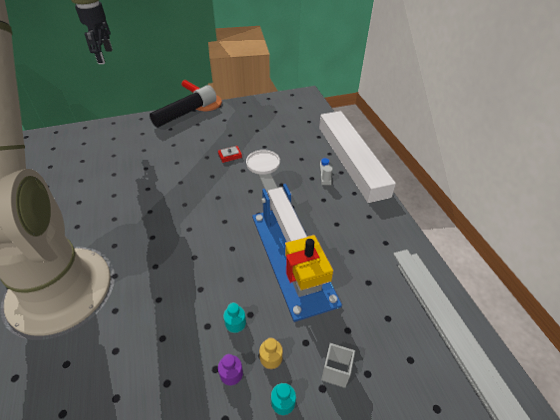

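The top view shows the brass weight at (393,247), with teal and purple look-alikes around it. The pan is at (219,206), the handle at (347,197) and the tube offcut at (416,203). The side view agrees, with the brass weight at (270,352). Next I measure with the cloud.

Run:
```python
from h import *
for f in('t0','s0'):
    s=dict(np.load(f'pics/{f}.npz')); P=cloud(s); fr=s['frame'].astype(int)
    hsv=cv2.cvtColor(s['frame'],cv2.COLOR_RGB2HSV).astype(int)
    X,Y,Z=P[...,0],P[...,1],P[...,2]; ok=s['depth']>0
    def rep(n,m,lo):
        m=m&ok; q=P[m]
        if len(q)==0: print(f,n,0);return
        v,u=np.where(m); mn,mx=np.percentile(q,2,0),np.percentile(q,98,0)
        print(f,n,len(q),'mean',q.mean(0).round(4),'min',mn.round(3),'max',mx.round(3))
    def box(u0,v0,u1,v1):
        m=np.zeros(ok.shape,bool); m[v0:v1,u0:u1]=1; return m
    bs={'t0':dict(w=(380,235,408,258),pan=(195,180,245,230),h=(325,180,370,225),st=(240,175,380,240)),
        's0':dict(w=(255,335,287,370),pan=(240,145,285,178),h=(285,230,335,290),st=(245,180,345,320))}[f]
    w=box(*bs['w'])
    rep('w knob',w&(Z>.06)&(Z<.085),0); rep('w body',w&(Z>.02)&(Z<.058),0)
    p=box(*bs['pan']); rep('pan',p&(Z>.11)&(Z<.15),0); 
    h=box(*bs['h']); rep('handle',h&(Z>.14),0); rep('handletop',h&(Z>.168),0)
    rep('blackhandle',h&(hsv[...,2]<60)&(Z>.135),0)
    rep('yellow',h&(abs(hsv[...,0]-25)<6)&(hsv[...,1]>150)&(Z>.1),0)
    b=box(*bs['st'])&(Z<.025)&(Z>.004)&(abs(hsv[...,0]-110)<12)&(hsv[...,1]>100)
    q=P[b&ok]; 
    rect=cv2.minAreaRect(q[:,:2].astype(np.float32)); print(f,'stand',rect,len(q),q[:,2].mean())
    # neighbours
    n={'t0':dict(teal1=(412,234,440,260),teal2=(347,254,374,280),purp=(385,266,412,292),tube=(400,188,433,220))}.get(f,{})
    for k,bb in n.items(): rep(k,box(*bb)&(Z>.015),0); 
    for k in('pan',):
        m=p&(Z>.11)&(Z<.15)&ok; q=P[m]; c,r=cv2.minEnclosingCircle(q[:,:2].astype(np.float32)); print(k,c,r)
    m=w&ok&(Z>.02); c,r=cv2.minEnclosingCircle(P[m][:,:2].astype(np.float32)); print('w',c,r,Z[m].max())
a,b=[dict(np.load(f'pics/{f}.npz')) for f in('t0','s0')]
im=[cv2.resize(a['frame'][175:300,310:450],None,fx=2.8,fy=2.8,interpolation=2),cv2.resize(b['frame'][225:395,210:350],None,fx=2.8,fy=2.8,interpolation=2)]
im[0]=cv2.copyMakeBorder(im[0],0,im[1].shape[0]-im[0].shape[0],0,0,0)
cv2.imwrite('pics/c0.png',np.hstack(im)[...,::-1])
```

```text
t0 w knob 74 mean [ 0.4475 -0.309   0.0719] min [ 0.436 -0.321  0.062] max [ 0.458 -0.298  0.078]
t0 w body 165 mean [ 0.4475 -0.3045  0.0392] min [ 0.426 -0.333  0.022] max [ 0.469 -0.287  0.046]
t0 pan 945 mean [0.5666 0.1758 0.1283] min [0.525 0.133 0.123] max [0.608 0.218 0.135]
t0 handle 64 mean [ 0.576  -0.1628  0.1726] min [ 0.568 -0.173  0.147] max [ 0.586 -0.155  0.182]
t0 handletop 52 mean [ 0.5769 -0.1636  0.177 ] min [ 0.568 -0.173  0.17 ] max [ 0.586 -0.155  0.182]
t0 blackhandle 0
t0 yellow 750 mean [ 0.5772 -0.1643  0.1268] min [ 0.541 -0.214  0.118] max [ 0.611 -0.115  0.134]
t0 stand ((0.5738754272460938, -0.0749000608921051), (0.11945656687021255, 0.3394021987915039), 1.74508798122406) 1693 0.012710456193496143
t0 teal1 261 mean [ 0.4449 -0.3946  0.0481] min [ 0.423 -0.419  0.017] max [ 0.467 -0.377  0.077]
t0 teal2 237 mean [ 0.3928 -0.2069  0.0496] min [ 0.372 -0.231  0.024] max [ 0.414 -0.187  0.076]
t0 purp 236 mean [ 0.3602 -0.3129  0.0478] min [ 0.338 -0.337  0.019] max [ 0.381 -0.296  0.076]
t0 tube 318 mean [ 0.5684 -0.3767  0.0498] min [ 0.536 -0.407  0.017
[... 463 characters left out ...]
]
s0 handle 142 mean [ 0.5747 -0.1722  0.1628] min [ 0.567 -0.178  0.141] max [ 0.585 -0.161  0.176]
s0 handletop 66 mean [ 0.5758 -0.1698  0.1736] min [ 0.567 -0.177  0.169] max [ 0.585 -0.161  0.177]
s0 blackhandle 132 mean [ 0.575  -0.1732  0.1612] min [ 0.568 -0.178  0.137] max [ 0.584 -0.162  0.176]
s0 yellow 1131 mean [ 0.5748 -0.1841  0.1219] min [ 0.54  -0.222  0.102] max [ 0.612 -0.119  0.13 ]
s0 stand ((0.5729269981384277, -0.07847575843334198), (0.11963494122028351, 0.3420153856277466), 2.0207114219665527) 2425 0.009714108283933664
pan (0.5641086101531982, 0.17157737910747528) 0.04817518591880798
w (0.44747936725616455, -0.3131495714187622) 0.023838680237531662 0.07400121791871986
```

View pics/c0.png

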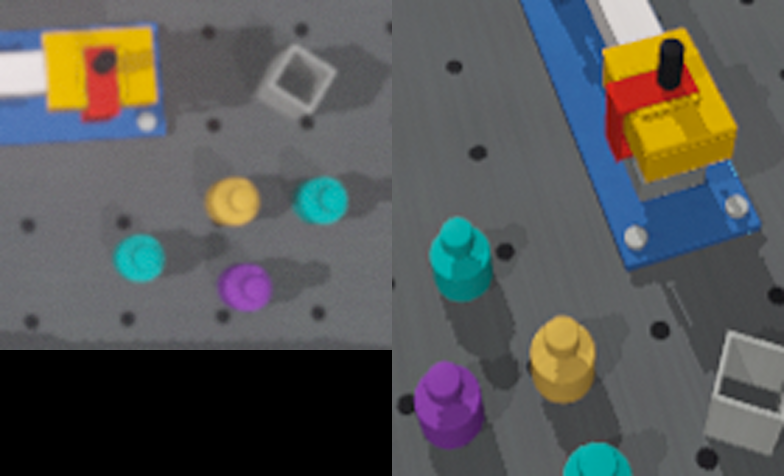

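The crop confirms the brass weight stands between the purple and teal ones, with free space around it.

My estimates:
- **Weight:** (.4475, -.312)
- **Pan:** (.565, .174)
- **Handle:** (.5765, -.166). The pan-to-handle distance comes to 340 mm, as the drawing says, with a yaw of about 1.9°.

The next step is a helper that gives moves in tool axes.

```bash
cat >> h.py <<'E'
def down(psi=np.radians(1.9),tilt=0.0):
    z=np.array([np.cos(psi),np.sin(psi),0]); x=np.array([0,0,-1.]); y=np.cross(z,x)
    return R.from_rotvec(-tilt*z)*R.from_matrix(np.c_[x,y,z])
def delta(pos,rot,frm=None):
    p,r=frm or tool()
    d=r.inv().apply(np.array(pos)-p); w=(r.inv()*rot).as_rotvec()
    print('xyz',d.round(4),'a',w.round(4)); return d,w
E
python3 - <<'E'
from h import *
a=[.52,.25,.28]; delta(a,down()); delta([.4475,-.312,.15],down(),(np.array(a),down()))
E
```

```text
xyz [-0.0489 -0.4424 -0.3543] a [ 1.2889e+00 -1.1000e-03  1.0000e-03]
xyz [ 0.13   -0.5593 -0.0911] a [0. 0. 0.]
```

>>> {"op": "step_arm", "data": {"deltas": [{"hand": 1, "x": -0.049, "y": -0.11, "z": -0.089, "ax": 0.32}, {"hand": 1, "x": -0.049, "y": -0.22, "z": -0.177, "ax": 0.64}, {"hand": 1, "x": -0.049, "y": -0.33, "z": -0.265, "ax": 0.96}, {"hand": 1, "x": -0.049, "y": -0.442, "z": -0.354, "ax": 1.289}, {"hand": 1, "x": -0.049, "y": -0.442, "z": -0.354, "ax": 1.289}, {"hand": 1, "x": -0.049, "y": -0.442, "z": -0.354, "ax": 1.289}, {"hand": 1, "x": -0.049, "y": -0.442, "z": -0.354, "ax": 1.289}, {"hand": 1, "x": -0.049, "y": -0.442, "z": -0.354, "ax": 1.289}, {"hand": 1, "x": -0.049, "y": -0.442, "z": -0.354, "ax": 1.289}, {"hand": 1, "x": -0.049, "y": -0.442, "z": -0.354, "ax": 1.289}, {"hand": 1, "x": -0.049, "y": -0.442, "z": -0.354, "ax": 1.289}, {"hand": 1, "x": -0.049, "y": -0.442, "z": -0.354, "ax": 1.289}]}}

```text
invalid input
```

Run:
```python
from h import *
print(arm.state()['time'],arm.state()['joint_positions'].round(2),tool()[0]);delta([.4475,-.312,.15],down())
```

```text
0.1 [-1.4   0.6  -0.    1.6   0.    0.94 -0.08] [0.17840991 0.70225933 0.23050036]
xyz [ 0.0819 -0.5105 -0.9167] a [ 1.2889e+00 -1.1000e-03  1.0000e-03]
```

>>> {"op": "step_arm", "data": {"deltas": [{"hand": 1, "x": -0.049, "y": -0.05, "z": -0.03, "ax": 0.15, "ay": 0, "az": 0}]}}

```text
time: 0.22
tcp_pos: [0.2082, 0.6684, 0.2673]
orientation: [0.586, -0.393, 0.591, 0.391]
force: [1.8, 0.2, 0.9]
width: 0.0856
```

All keys are required, so I send the full rows.

Run:
```python
from h import *
delta([.52,.25,.28],down())
```

```text
xyz [-0.0111 -0.4489 -0.2661] a [ 1.1422 -0.0078  0.0036]
```

>>> {"op": "step_arm", "data": {"deltas": [{"hand": 1, "x": -0.011, "y": -0.045, "z": -0.027, "ax": 0.114, "ay": 0, "az": 0}, {"hand": 1, "x": -0.011, "y": -0.09, "z": -0.053, "ax": 0.228, "ay": 0, "az": 0}, {"hand": 1, "x": -0.011, "y": -0.135, "z": -0.08, "ax": 0.343, "ay": 0, "az": 0}, {"hand": 1, "x": -0.011, "y": -0.18, "z": -0.106, "ax": 0.457, "ay": 0, "az": 0}, {"hand": 1, "x": -0.011, "y": -0.225, "z": -0.133, "ax": 0.571, "ay": 0, "az": 0}, {"hand": 1, "x": -0.011, "y": -0.27, "z": -0.16, "ax": 0.685, "ay": 0, "az": 0}, {"hand": 1, "x": -0.011, "y": -0.315, "z": -0.186, "ax": 0.8, "ay": 0, "az": 0}, {"hand": 1, "x": -0.011, "y": -0.36, "z": -0.213, "ax": 0.914, "ay": 0, "az": 0}, {"hand": 1, "x": -0.011, "y": -0.405, "z": -0.24, "ax": 1.03, "ay": -0.005, "az": 0.003}, {"hand": 1, "x": -0.011, "y": -0.449, "z": -0.266, "ax": 1.142, "ay": -0.008, "az": 0.004}, {"hand": 1, "x": -0.011, "y": -0.449, "z": -0.266, "ax": 1.142, "ay": -0.008, "az": 0.004}, {"hand": 1, "x": -0.011, "y": -0.449, "z": -0.266, "ax": 1.142, "ay": -0.008, "az": 0.004}]}}

```text
time: 1.72
tcp_pos: [0.5197, 0.2505, 0.2796]
orientation: [0.707, -0.012, 0.707, 0.012]
force: [0.5, 0.7, -0.7]
width: 0.0851
```

Run:
```python
from h import *
print(arm.state()['time'],arm.state()['joint_positions'].round(2),tool()[0]);delta([.4475,-.312,.15],down())
```

```text
1.725 [-0.83  0.39  0.4   1.91 -0.19  0.88 -0.3 ] [0.51966974 0.2505448  0.27958801]
xyz [ 0.1294 -0.5598 -0.0913] a [ 0.0011 -0.001  -0.0005]
```

>>> {"op": "step_arm", "data": {"deltas": [{"hand": 1, "x": 0, "y": -0.056, "z": -0.015, "ax": 0, "ay": 0, "az": 0}, {"hand": 1, "x": 0, "y": -0.112, "z": -0.03, "ax": 0, "ay": 0, "az": 0}, {"hand": 1, "x": 0, "y": -0.168, "z": -0.045, "ax": 0, "ay": 0, "az": 0}, {"hand": 1, "x": 0, "y": -0.224, "z": -0.06, "ax": 0, "ay": 0, "az": 0}, {"hand": 1, "x": 0, "y": -0.28, "z": -0.07, "ax": 0, "ay": 0, "az": 0}, {"hand": 1, "x": 0, "y": -0.336, "z": -0.08, "ax": 0, "ay": 0, "az": 0}, {"hand": 1, "x": 0, "y": -0.392, "z": -0.091, "ax": 0, "ay": 0, "az": 0}, {"hand": 1, "x": 0.02, "y": -0.448, "z": -0.091, "ax": 0, "ay": 0, "az": 0}, {"hand": 1, "x": 0.06, "y": -0.504, "z": -0.091, "ax": 0, "ay": 0, "az": 0}, {"hand": 1, "x": 0.1, "y": -0.56, "z": -0.091, "ax": 0, "ay": 0, "az": 0}, {"hand": 0.6, "x": 0.129, "y": -0.56, "z": -0.091, "ax": 0, "ay": 0, "az": 0}, {"hand": 0.6, "x": 0.129, "y": -0.56, "z": -0.091, "ax": 0, "ay": 0, "az": 0}]}}

```text
time: 3.22
tcp_pos: [0.447, -0.3109, 0.1482]
orientation: [0.705, -0.011, 0.709, 0.014]
force: [-0.2, 1.0, 1.0]
width: 0.0686
```

Run:
```python
from h import *
s=snap('side','s1');save(s,'s1',(180,250,400,415),3.5)
print(arm.state()['time'],arm.state()['joint_positions'].round(2),tool()[0],arm.state()['width']);delta([.4475,-.312,.044],down())
```

```text
3.275 [ 0.22  0.53  0.42  2.1  -0.38  0.58  0.94] [ 0.44773607 -0.31071592  0.14975095] 0.06876827077624693
xyz [ 1.057e-01 -1.500e-03  1.000e-04] a [ 0.0025 -0.0032 -0.0026]
```

View pics/s1.png

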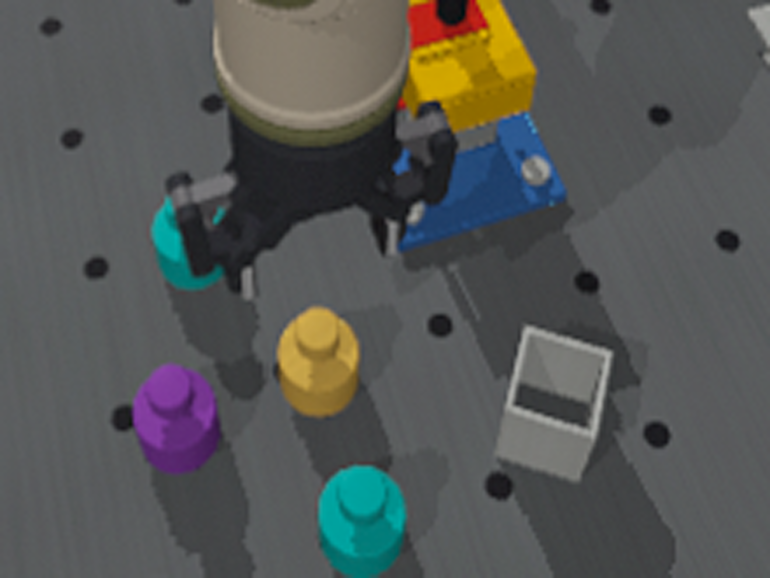

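The gripper sits straight above the brass weight: the fingertips' midpoint is at about (317,265) and the knob at (318,335) in the crop. I descend and grip.

>>> {"op": "step_arm", "data": {"deltas": [{"hand": 0.6, "x": 0.04, "y": -0.001, "z": 0, "ax": 0, "ay": 0, "az": 0}, {"hand": 0.6, "x": 0.08, "y": -0.001, "z": 0, "ax": 0.002, "ay": -0.003, "az": -0.003}, {"hand": 0.6, "x": 0.105, "y": -0.001, "z": 0, "ax": 0.002, "ay": -0.003, "az": -0.003}, {"hand": 0.6, "x": 0.105, "y": -0.001, "z": 0, "ax": 0.002, "ay": -0.003, "az": -0.003}, {"hand": -1, "x": 0.105, "y": -0.001, "z": 0, "ax": 0.002, "ay": -0.003, "az": -0.003}, {"hand": -1, "x": 0.105, "y": -0.001, "z": 0, "ax": 0.002, "ay": -0.003, "az": -0.003}, {"hand": -1, "x": 0.105, "y": -0.001, "z": 0, "ax": 0.002, "ay": -0.003, "az": -0.003}, {"hand": -1, "x": 0.105, "y": -0.001, "z": 0, "ax": 0.002, "ay": -0.003, "az": -0.003}, {"hand": -1, "x": 0.085, "y": -0.001, "z": 0, "ax": 0.002, "ay": -0.003, "az": -0.003}, {"hand": -1, "x": 0.06, "y": -0.001, "z": 0, "ax": 0.002, "ay": -0.003, "az": -0.003}, {"hand": -1, "x": 0.06, "y": -0.001, "z": 0, "ax": 0.002, "ay": -0.003, "az": -0.003}]}}

```text
time: 4.65
tcp_pos: [0.4483, -0.3118, 0.0911]
orientation: [0.708, -0.013, 0.706, 0.011]
force: [0.9, -0.1, -6.1]
width: 0.0242
```

Run:
```python
from h import *
s=snap('side','s2');save(s,'s2',(180,250,400,415),3.5)
print(arm.state()['time'],tool()[0],arm.state()['width'],arm.state()['force'])
```

```text
4.7 [ 0.44787542 -0.31136794  0.09012645] 0.02396738110283133 [ 0.37281726  0.17665515 -6.79472742]
```

View pics/s2.png

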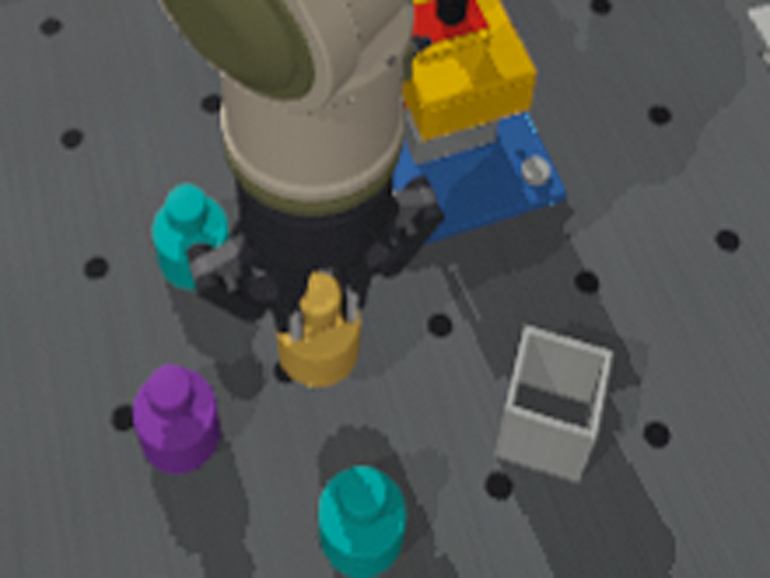

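The weight is lifted upright between the pads: width 24 mm, force about -6.5 N. I raise it and go to the pan.

Run:
```python
from h import *
delta([.565,.1737,.26],down())
```

```text
xyz [-0.1702  0.4806  0.1338] a [0.001  0.0009 0.001 ]
```

>>> {"op": "step_arm", "data": {"deltas": [{"hand": -1, "x": -0.05, "y": 0, "z": 0, "ax": 0, "ay": 0, "az": 0}, {"hand": -1, "x": -0.1, "y": 0, "z": 0, "ax": 0, "ay": 0, "az": 0}, {"hand": -1, "x": -0.15, "y": 0.03, "z": 0.01, "ax": 0, "ay": 0, "az": 0}, {"hand": -1, "x": -0.17, "y": 0.08, "z": 0.02, "ax": 0, "ay": 0, "az": 0}, {"hand": -1, "x": -0.17, "y": 0.13, "z": 0.03, "ax": 0, "ay": 0, "az": 0}, {"hand": -1, "x": -0.17, "y": 0.18, "z": 0.045, "ax": 0, "ay": 0, "az": 0}, {"hand": -1, "x": -0.17, "y": 0.23, "z": 0.06, "ax": 0, "ay": 0, "az": 0}, {"hand": -1, "x": -0.17, "y": 0.28, "z": 0.075, "ax": 0, "ay": 0, "az": 0}, {"hand": -1, "x": -0.17, "y": 0.33, "z": 0.09, "ax": 0, "ay": 0, "az": 0}, {"hand": -1, "x": -0.17, "y": 0.38, "z": 0.105, "ax": 0, "ay": 0, "az": 0}, {"hand": -1, "x": -0.17, "y": 0.43, "z": 0.12, "ax": 0, "ay": 0, "az": 0}, {"hand": -1, "x": -0.17, "y": 0.481, "z": 0.134, "ax": 0, "ay": 0, "az": 0}]}}

```text
time: 6.2
tcp_pos: [0.5647, 0.1758, 0.2582]
orientation: [0.707, -0.013, 0.707, 0.012]
force: [-0.3, -0.0, -6.0]
width: 0.0243
```

Run:
```python
from h import *
delta([.565,.1737,.19],down()); print(arm.state()['time'],arm.state()['width'],tool()[0])
```

```text
xyz [ 0.0682 -0.0019  0.0003] a [ 0.0012 -0.001   0.0018]
6.2 0.024262448020275277 [0.56469612 0.17575805 0.2582032 ]
```

>>> {"op": "step_arm", "data": {"deltas": [{"hand": -1, "x": 0.03, "y": -0.002, "z": 0, "ax": 0, "ay": 0, "az": 0}, {"hand": -1, "x": 0.055, "y": -0.002, "z": 0, "ax": 0, "ay": 0, "az": 0}, {"hand": -1, "x": 0.068, "y": -0.002, "z": 0, "ax": 0, "ay": 0, "az": 0}, {"hand": -1, "x": 0.068, "y": -0.002, "z": 0, "ax": 0, "ay": 0, "az": 0}]}}

```text
time: 6.7
tcp_pos: [0.564, 0.1733, 0.1889]
orientation: [0.706, -0.013, 0.708, 0.011]
force: [-0.8, 0.2, -6.3]
width: 0.0242
```

Run:
```python
from h import *
s=snap('side','s3');save(s,'s3',(200,80,330,190),5)
print(arm.state()['time'],tool()[0],arm.state()['width'],arm.state()['force'])
P=cloud(s);Z=P[...,2];hsv=cv2.cvtColor(s['frame'],cv2.COLOR_RGB2HSV).astype(int)
b=np.zeros(Z.shape,bool);b[80:190,200:330]=1
br=b&(abs(hsv[...,0]-21)<6)&(hsv[...,1]>90)&(Z>.1)
q=P[br];print('brass',len(q),np.percentile(q,2,0).round(4),np.percentile(q,98,0).round(4))
v,u=np.where(br);print(u.min(),u.max(),v.min(),v.max())
for z in(.14,.15,.16,.17,.18):
    m=br&(abs(Z-z)<.005);q=P[m]; print(z,len(q),len(q) and (q.min(0).round(4),q.max(0).round(4)))
m=b&(Z>.11)&(Z<.1345)&~br;q=P[m];print(len(q),np.percentile(q,1,0).round(4),np.percentile(q,99,0).round(4),cv2.minEnclosingCircle(q[:,:2].astype(np.float32)))
```

```text
6.75 [0.56469548 0.1732913  0.18996877] 0.023791581590109672 [-0.05048169 -0.26884092 -6.10728344]
brass 374 [0.532  0.1463 0.1454] [0.5808 0.1777 0.3019]
211 269 80 162
0.14 7 (array([0.545 , 0.1464, 0.1415]), array([0.5698, 0.1599, 0.1449]))
0.15 49 (array([0.5408, 0.1463, 0.1453]), array([0.5807, 0.1648, 0.1549]))
0.16 44 (array([0.539 , 0.1445, 0.1561]), array([0.5807, 0.1663, 0.1647]))
0.17 53 (array([0.5394, 0.1463, 0.1651]), array([0.581 , 0.1696, 0.1749]))
0.18 112 (array([0.5397, 0.1463, 0.1759]), array([0.5859, 0.1812, 0.1849]))
493 [0.5202 0.0571 0.116 ] [0.609  0.2075 0.1313] ((0.5709894895553589, 0.13082879781723022), 0.08441194891929626)
```

View pics/s3.png

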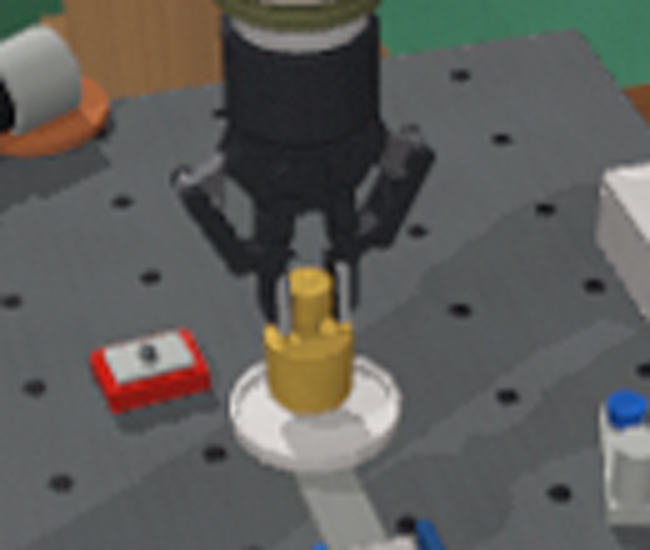

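The weight hangs over the pan: body centre at u≈310 and pan centre at u≈315 in the 5x crop, so about 2 mm off in x. I correct that and lower until the spring carries the weight.

>>> {"op": "step_arm", "data": {"deltas": [{"hand": -1, "x": 0, "y": 0.001, "z": 0.0015, "ax": 0, "ay": 0, "az": 0}, {"hand": -1, "x": 0.008, "y": 0.001, "z": 0.0015, "ax": 0, "ay": 0, "az": 0}, {"hand": -1, "x": 0.016, "y": 0.001, "z": 0.0015, "ax": 0, "ay": 0, "az": 0}, {"hand": -1, "x": 0.022, "y": 0.001, "z": 0.0015, "ax": 0, "ay": 0, "az": 0}, {"hand": -1, "x": 0.027, "y": 0.001, "z": 0.0015, "ax": 0, "ay": 0, "az": 0}, {"hand": -1, "x": 0.027, "y": 0.001, "z": 0.0015, "ax": 0, "ay": 0, "az": 0}, {"hand": -1, "x": 0.027, "y": 0.001, "z": 0.0015, "ax": 0, "ay": 0, "az": 0}]}}

```text
time: 7.62
tcp_pos: [0.5661, 0.1744, 0.1632]
orientation: [0.706, -0.013, 0.708, 0.011]
force: [-1.1, -0.3, 0.0]
width: 0.0238
```

Run:
```python
from h import *
print(arm.state()['time'],tool()[0],arm.state()['width'],arm.state()['force'])
```

```text
7.625 [0.56614341 0.17439289 0.16323811] 0.023807269828827117 [-1.11950501 -0.28408206  0.03019769]
```

The pan carries the weight (Fz≈0). I release and rise.

>>> {"op": "step_arm", "data": {"deltas": [{"hand": 0.2, "x": 0, "y": 0, "z": 0, "ax": 0, "ay": 0, "az": 0}, {"hand": 0.2, "x": 0, "y": 0, "z": 0, "ax": 0, "ay": 0, "az": 0}, {"hand": 0.4, "x": 0, "y": 0, "z": 0, "ax": 0, "ay": 0, "az": 0}, {"hand": 0.4, "x": 0, "y": 0, "z": 0, "ax": 0, "ay": 0, "az": 0}, {"hand": 0.4, "x": -0.02, "y": 0, "z": 0, "ax": 0, "ay": 0, "az": 0}, {"hand": 0.4, "x": -0.05, "y": 0, "z": 0, "ax": 0, "ay": 0, "az": 0}, {"hand": 0.4, "x": -0.09, "y": 0, "z": 0, "ax": 0, "ay": 0, "az": 0}, {"hand": 0.4, "x": -0.13, "y": 0, "z": 0, "ax": 0, "ay": 0, "az": 0}, {"hand": 0.4, "x": -0.13, "y": 0, "z": 0, "ax": 0, "ay": 0, "az": 0}]}}

```text
time: 8.75
tcp_pos: [0.5678, 0.1748, 0.2962]
orientation: [0.708, -0.012, 0.706, 0.012]
force: [-0.5, -0.5, -1.0]
width: 0.0597
```

Run:
```python
from h import *
s=snap('side','s4');save(s,'s4',(200,120,330,230),5)
print(arm.state()['time'],tool()[0],arm.state()['width'],arm.state()['force'],arm.state()['joint_positions'].round(2))
P=cloud(s);Z=P[...,2];hsv=cv2.cvtColor(s['frame'],cv2.COLOR_RGB2HSV).astype(int)
b=np.zeros(Z.shape,bool);b[120:190,235:300]=1
br=b&(abs(hsv[...,0]-21)<6)&(hsv[...,1]>90)&(Z>.1)
m=br&(Z>.17);q=P[m];print('knob top',len(q),q.mean(0).round(4),q.min(0).round(4),q.max(0).round(4))
m=br&(Z<.165)
q=P[m];c=cv2.minEnclosingCircle(q[:,:2].astype(np.float32));print('body',q.min(0).round(4),q.max(0).round(4),c)
# handle, stand
b[:]=0;b[230:290,285:335]=1
m=b&(hsv[...,2]<60)&(Z>.165);q=P[m];print('handle',len(q),q.min(0).round(4),q.max(0).round(4))
delta([.5765,-.166,.26],down())
```

```text
8.8 [0.56678986 0.17480176 0.29436138] 0.05960000355561258 [ 0.41935932  0.029093   -0.6418988 ] [-0.77  0.41  0.54  1.86 -0.25  0.94 -0.09]
knob top 82 [0.557  0.1389 0.204 ] [ 0.3657 -0.6248  0.1702] [0.5776 0.1844 0.8034]
body [0.5418 0.1452 0.1144] [0.5884 0.1924 0.1607] ((0.5637317299842834, 0.1694866418838501), 0.025066766887903214)
handle 65 [ 0.5677 -0.179   0.1651] [ 0.5841 -0.1593  0.1773]
xyz [ 0.0346 -0.3409 -0.0019] a [0.0009 0.0007 0.0006]
```

View pics/s4.png

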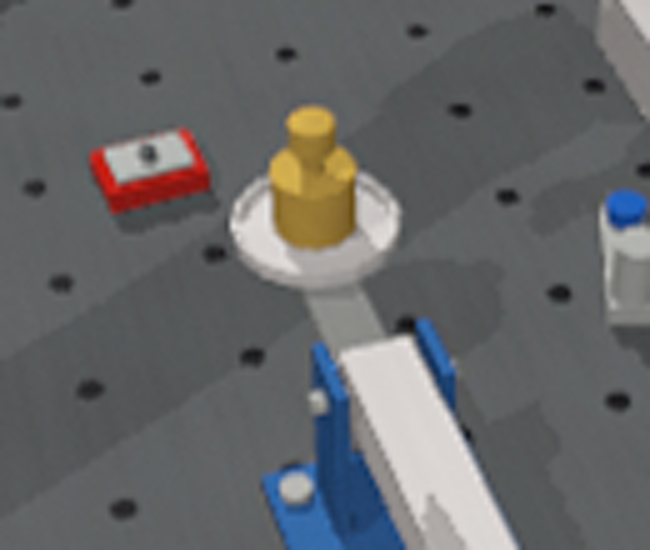

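The weight stands upright in the pan, base centre at about (.5637,.1695) against the pan at (.5641,.1716) from the same camera, so about 2 mm off. Now I go over to the handle.

>>> {"op": "step_arm", "data": {"deltas": [{"hand": 0.4, "x": 0, "y": -0.05, "z": 0, "ax": 0, "ay": 0, "az": 0}, {"hand": 0.4, "x": 0, "y": -0.1, "z": 0, "ax": 0, "ay": 0, "az": 0}, {"hand": 0.4, "x": 0, "y": -0.15, "z": 0, "ax": 0, "ay": 0, "az": 0}, {"hand": 0.4, "x": 0, "y": -0.2, "z": 0, "ax": 0, "ay": 0, "az": 0}, {"hand": 0.4, "x": 0.01, "y": -0.25, "z": -0.001, "ax": 0, "ay": 0, "az": 0}, {"hand": 0.4, "x": 0.03, "y": -0.3, "z": -0.002, "ax": 0, "ay": 0, "az": 0}, {"hand": 0.4, "x": 0.06, "y": -0.342, "z": -0.003, "ax": 0, "ay": 0, "az": 0}, {"hand": 0.4, "x": 0.09, "y": -0.342, "z": -0.003, "ax": 0, "ay": 0, "az": 0}, {"hand": 0.4, "x": 0.09, "y": -0.342, "z": -0.003, "ax": 0, "ay": 0, "az": 0}, {"hand": 0.4, "x": 0.09, "y": -0.342, "z": -0.003, "ax": 0, "ay": 0, "az": 0}]}}

```text
time: 10.05
tcp_pos: [0.5757, -0.1667, 0.2048]
orientation: [0.707, -0.012, 0.707, 0.012]
force: [0.6, 0.5, 0.1]
width: 0.0601
```

Run:
```python
from h import *
s=snap('side','s5');save(s,'s5',(240,180,380,290),5)
print(arm.state()['time'],tool()[0],arm.state()['width'],arm.state()['force'],arm.state()['joint_positions'].round(2))
delta([.575,-.167,.142],down())
```

```text
10.1 [ 0.5760041  -0.16666651  0.20529582] 0.05998884747993953 [-0.07379059  0.36386766 -0.27008122] [-0.15  0.52  0.5   1.94 -0.35  0.76  0.58]
xyz [ 0.0633 -0.0003 -0.0011] a [0.0018 0.0015 0.0007]
```

View pics/s5.png

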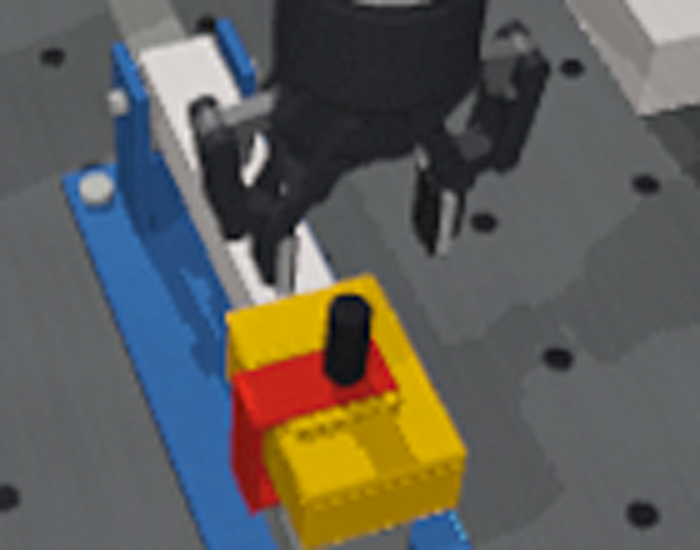

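The handle top is at (350,300) in the crop and the fingertips at (287,290) and (445,250). I check this by projecting the expected points before going down.

Run:
```python
from h import *
s=dict(np.load('pics/s5.npz')); p,r=tool()
def pr(q): 
    x=cv2.projectPoints(np.array([q],float),s['rvec'],s['tvec'],s['camera_matrix'],s['D'])[0].ravel(); return ((x-[240,180])*5).round(0)
print('hand top est',pr([.576,-.167,.177]),'foot',pr([.576,-.167,.131]))
for k in(-.03,.03): print('tip',pr(p+r.apply([-.007,0,k])))
P=cloud(s)
for u,v in[(287,280),(287,270),(445,235),(447,225)]: print((u,v),P[180+v//5,240+u//5].round(4))
hsv=cv2.cvtColor(s['frame'],cv2.COLOR_RGB2HSV);m=(hsv[...,2]<60)&(P[...,2]>.14)&(P[...,2]<.182);m[:,:300]=0;m[:235]=0;m[:,320:]=0
q=P[m];print(len(q),q.min(0),q.max(0),q.mean(0))
```

```text
hand top est [345. 303.] foot [338. 368.]
tip [281. 266.]
tip [418. 230.]
(287, 280) [ 0.5419 -0.1828  0.2226]
(287, 270) [ 0.5418 -0.1826  0.2286]
(445, 235) [ 0.6111 -0.1794  0.2228]
(447, 225) [ 0.6104 -0.1795  0.2293]
120 [ 0.56718845 -0.17796861  0.14078957] [ 0.58519074 -0.1594016   0.17869259] [ 0.57514697 -0.17299408  0.16317404]
```

In the same camera the pads' midpoint comes to (.576,-.170) and the handle to (.576,-.169), so they are aligned. I descend and grip.

>>> {"op": "step_arm", "data": {"deltas": [{"hand": 0.4, "x": 0.02, "y": 0.001, "z": 0, "ax": 0, "ay": 0, "az": 0}, {"hand": 0.4, "x": 0.04, "y": 0.001, "z": 0, "ax": 0, "ay": 0, "az": 0}, {"hand": 0.4, "x": 0.055, "y": 0.001, "z": 0, "ax": 0.002, "ay": 0.001, "az": 0}, {"hand": 0.4, "x": 0.062, "y": 0.001, "z": 0, "ax": 0.002, "ay": 0.001, "az": 0}, {"hand": 0.4, "x": 0.062, "y": 0.001, "z": 0, "ax": 0.002, "ay": 0.001, "az": 0}, {"hand": -1, "x": 0.062, "y": 0.001, "z": 0, "ax": 0.002, "ay": 0.001, "az": 0}, {"hand": -1, "x": 0.062, "y": 0.001, "z": 0, "ax": 0.002, "ay": 0.001, "az": 0}, {"hand": -1, "x": 0.062, "y": 0.001, "z": 0, "ax": 0.002, "ay": 0.001, "az": 0}, {"hand": -1, "x": 0.062, "y": 0.001, "z": 0, "ax": 0.002, "ay": 0.001, "az": 0}, {"hand": -1, "x": 0.062, "y": 0.001, "z": 0, "ax": 0.002, "ay": 0.001, "az": 0}]}}

```text
time: 11.35
tcp_pos: [0.5771, -0.1658, 0.144]
orientation: [0.708, -0.012, 0.706, 0.011]
force: [3.3, 1.0, 6.4]
width: 0.0184
```

Run:
```python
from h import *
print(arm.state()['time'],tool()[0],arm.state()['width'],arm.state()['force'],arm.state()['torque'])
```

```text
11.35 [ 0.57714898 -0.16580628  0.14395538] 0.018405231630450457 [3.29605177 1.00621301 6.42897308] [ 0.13812807 -0.65174407 -0.01726449]
```

The handle is gripped: width 18.4 mm, forces small. I pull along -x by 14 mm.

>>> {"op": "step_arm", "data": {"deltas": [{"hand": -1, "x": 0, "y": 0, "z": -0.003, "ax": 0, "ay": 0, "az": 0}, {"hand": -1, "x": 0, "y": 0, "z": -0.006, "ax": 0, "ay": 0, "az": 0}, {"hand": -1, "x": 0, "y": 0, "z": -0.009, "ax": 0, "ay": 0, "az": 0}, {"hand": -1, "x": 0, "y": 0, "z": -0.012, "ax": 0, "ay": 0, "az": 0}, {"hand": -1, "x": 0, "y": 0, "z": -0.0145, "ax": 0, "ay": 0, "az": 0}, {"hand": -1, "x": 0, "y": 0, "z": -0.0145, "ax": 0, "ay": 0, "az": 0}, {"hand": -1, "x": 0, "y": 0, "z": -0.0145, "ax": 0, "ay": 0, "az": 0}, {"hand": -1, "x": 0, "y": 0, "z": -0.0145, "ax": 0, "ay": 0, "az": 0}]}}

```text
time: 12.35
tcp_pos: [0.564, -0.1662, 0.144]
orientation: [0.709, -0.012, 0.705, 0.011]
force: [7.8, 0.2, -1.4]
width: 0.0184
```

Run:
```python
from h import *
s=snap('side','s6');save(s,'s6',(240,180,380,290),5)
print(arm.state()['time'],arm.state()['width'],arm.state()['force'],arm.state()['torque'])
p,r=tool();print(p,r.as_matrix().round(3))
psi=np.radians(1.9); ys=np.array([-np.sin(psi),np.cos(psi),0]);zs=np.array([0,0,1.])
g=p-.0187*r.apply([1,0,0]) # grip point
h=g[2]-.100
for th in np.arange(.03,.301,.03):
    y=-.220*np.cos(th)+h*np.sin(th);z=.220*np.sin(th)+h*np.cos(th)
    gn=g+(y+.220)*ys+(z-h)*zs
    rn=R.from_rotvec(-th*r.apply([0,0,1]))*r
    pn=gn+.0187*rn.apply([1,0,0]); print(round(th,2),end=' ');delta(pn,rn,(p,r))
```

```text
12.4 0.018633844692785728 [ 7.75904021  0.11153833 -2.21570205] [ 0.05993757 -1.47925414 -0.01765844]
[ 0.56392387 -0.16622668  0.14402831] [[ 0.005 -0.034  0.999]
 [-0.002  0.999  0.034]
 [-1.    -0.002  0.005]]
0.03 xyz [-0.0066  0.0014  0.    ] a [ 0.    0.   -0.03]
0.06 xyz [-0.0131  0.003   0.0001] a [-0.   -0.   -0.06]
0.09 xyz [-0.0196  0.0048  0.0001] a [-0.   -0.   -0.09]
0.12 xyz [-0.026   0.0068  0.0001] a [ 0.   -0.   -0.12]
0.15 xyz [-0.0324  0.009   0.0002] a [ 0.   -0.   -0.15]
0.18 xyz [-0.0387  0.0114  0.0002] a [-0.   -0.   -0.18]
0.21 xyz [-0.0449  0.0139  0.0002] a [-0.    0.   -0.21]
0.24 xyz [-0.0511  0.0167  0.0003] a [-0.   -0.   -0.24]
0.27 xyz [-0.0571  0.0196  0.0003] a [-0.    0.   -0.27]
0.3 xyz [-0.0631  0.0227  0.0003] a [ 0.   0.  -0.3]
```

View pics/s6.png

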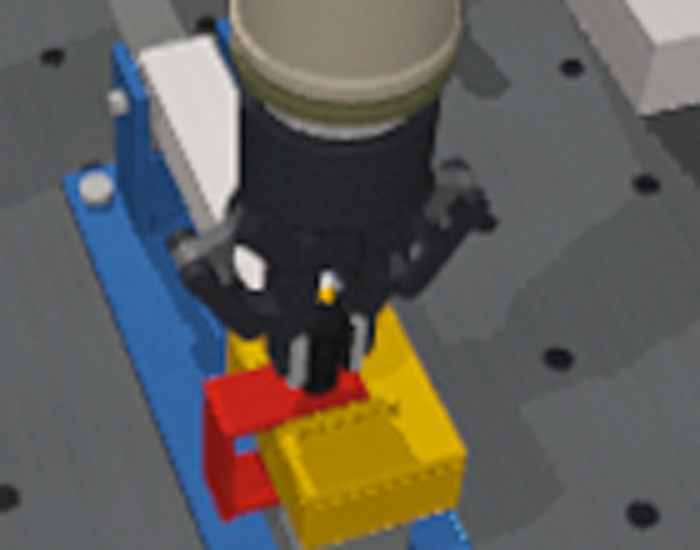

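The latch is out: the red slide's left edge moved from u=235 to 207, about 12 mm. The 7.8 N pull matches the spring at about 12 mm. Now I lift along the arc.

>>> {"op": "step_arm", "data": {"deltas": [{"hand": -1, "x": -0.0066, "y": 0.0014, "z": -0.001, "ax": 0, "ay": 0, "az": -0.03}, {"hand": -1, "x": -0.0131, "y": 0.003, "z": -0.001, "ax": 0, "ay": 0, "az": -0.06}, {"hand": -1, "x": -0.0196, "y": 0.0048, "z": -0.001, "ax": 0, "ay": 0, "az": -0.09}, {"hand": -1, "x": -0.026, "y": 0.0068, "z": -0.001, "ax": 0, "ay": 0, "az": -0.12}, {"hand": -1, "x": -0.0324, "y": 0.009, "z": -0.001, "ax": 0, "ay": 0, "az": -0.15}, {"hand": -1, "x": -0.0324, "y": 0.009, "z": -0.001, "ax": 0, "ay": 0, "az": -0.15}]}}

```text
time: 13.15
tcp_pos: [0.564, -0.1571, 0.1769]
orientation: [0.709, -0.067, 0.701, -0.042]
force: [7.9, -1.9, -2.7]
width: 0.0183
```

Run:
```python
from h import *
p,r=tool();print(arm.state()['time'],arm.state()['width'],arm.state()['force'],arm.state()['torque'],p)
print('tilt',np.arcsin(-r.apply([1,0,0])[1]), 'dz', p[2]-.14403)
```

```text
13.15 0.018263586326218762 [ 7.86066982 -1.92403583 -2.74855956] [-0.00695821 -1.28172665  0.12078557] [ 0.56401951 -0.15707665  0.17689476]
tilt 0.1533540774472393 dz 0.03286475818788892
```

The downward force is lower than expected, so I check that the tongue really rises.

Run:
```python
from h import *
s=snap('side','s7');save(s,'s7',(200,110,380,290),3.3)
P=cloud(s);p,r=tool();print(p,arm.state()['force'])
hsv=cv2.cvtColor(s['frame'],cv2.COLOR_RGB2HSV).astype(int)
b=np.zeros(hsv.shape[:2],bool);b[215:300,270:345]=1
for f,S in(('s6',dict(np.load('pics/s6.npz'))),('s7',s)):
    Q=cloud(S);hs=cv2.cvtColor(S['frame'],cv2.COLOR_RGB2HSV).astype(int)
    m=b&(abs(hs[...,0]-25)<6)&(hs[...,1]>150)&(Q[...,2]>.08)
    q=Q[m];print(f,'yellow',len(q),np.percentile(q,[2,98],0).round(4).tolist())
```

```text
[ 0.56383565 -0.15713992  0.1767256 ] [ 8.5090111  -0.50570641 -3.00230423]
s6 yellow 1097 [[0.5391, -0.222, 0.0874], [0.6121, -0.1378, 0.1298]]
s7 yellow 1226 [[0.5398, -0.2197, 0.1255], [0.6121, -0.1216, 0.1659]]
```

View pics/s7.png

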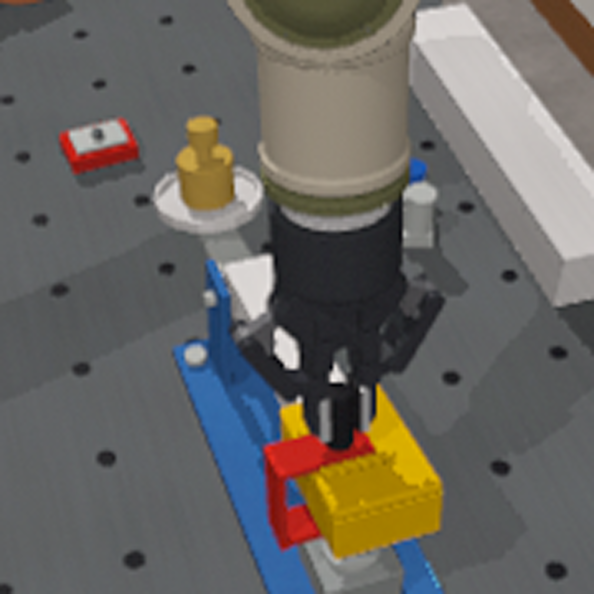

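The coupler has risen about 37 mm with the handle and the weight stays on the pan, so the lift is working. I continue to about 0.28 rad.

Run:
```python
from h import *
p,r=tool(); t0=np.arcsin(-r.apply([1,0,0])[1]); print(t0)
psi=np.radians(1.9); ys=np.array([-np.sin(psi),np.cos(psi),0]);zs=np.array([0,0,1.])
g=p-.0187*r.apply([1,0,0]); a=.15; h=.0625
f=lambda th:(-.220*np.cos(th)+h*np.sin(th),.220*np.sin(th)+h*np.cos(th))
for th in(.18,.21,.24,.26,.28):
    d=np.array(f(th))-f(a); rn=R.from_rotvec(-(th-a)*np.r_[np.cos(psi),np.sin(psi),0])*r
    delta(g+d[0]*ys+d[1]*zs+.0187*rn.apply([1,0,0]),rn,(p,r))
```

```text
0.15282812558981218
xyz [-0.0066  0.0014  0.0001] a [-0.0002  0.     -0.03  ]
xyz [-0.0131  0.003   0.0001] a [-0.0005  0.     -0.06  ]
xyz [-0.0196  0.0048  0.0002] a [-0.0007  0.0001 -0.09  ]
xyz [-0.0239  0.0061  0.0002] a [-8.0e-04  1.0e-04 -1.1e-01]
xyz [-0.0282  0.0074  0.0002] a [-1.0e-03  1.0e-04 -1.3e-01]
```

>>> {"op": "step_arm", "data": {"deltas": [{"hand": -1, "x": -0.0066, "y": 0.0014, "z": 0, "ax": 0, "ay": 0, "az": -0.03}, {"hand": -1, "x": -0.0131, "y": 0.003, "z": 0, "ax": 0, "ay": 0, "az": -0.06}, {"hand": -1, "x": -0.0196, "y": 0.0048, "z": 0, "ax": 0, "ay": 0, "az": -0.09}, {"hand": -1, "x": -0.0239, "y": 0.0061, "z": 0, "ax": 0, "ay": 0, "az": -0.11}, {"hand": -1, "x": -0.0282, "y": 0.0074, "z": 0, "ax": 0, "ay": 0, "az": -0.13}, {"hand": -1, "x": -0.0282, "y": 0.0074, "z": 0, "ax": 0, "ay": 0, "az": -0.13}, {"hand": -1, "x": -0.0282, "y": 0.0074, "z": 0, "ax": 0, "ay": 0, "az": -0.13}, {"hand": -1, "x": -0.0282, "y": 0.0074, "z": 0, "ax": 0, "ay": 0, "az": -0.13}]}}

```text
time: 14.2
tcp_pos: [0.5642, -0.1455, 0.2035]
orientation: [0.705, -0.112, 0.695, -0.088]
force: [7.9, -0.0, -2.9]
width: 0.0185
```

Run:
```python
from h import *
s=snap('side','s8');save(s,'s8',(200,110,380,290),3.3)
p,r=tool();st=arm.state();print(st['time'],p,st['force'],st['width'],abs(st['joint_velocities']).max(),'tilt',np.arcsin(-r.apply([1,0,0])[1]))
Z=cloud(s);hs=cv2.cvtColor(s['frame'],cv2.COLOR_RGB2HSV).astype(int)
# slope of white/yellow tongue top: coupler yellow
b=np.zeros(hs.shape[:2],bool);b[195:300,270:345]=1
q=Z[b&(abs(hs[...,0]-25)<6)&(hs[...,1]>150)&(Z[...,2]>.1)];print('yellow',np.percentile(q,[2,98],0).round(4).tolist())
b[:]=0;b[120:190,235:290]=1;br=b&(abs(hs[...,0]-21)<6)&(hs[...,1]>90)&(Z[...,2]>.08)&(Z[...,2]<.2);q=Z[br];print('brass',np.percentile(q,[2,98],0).round(4).tolist())
w=b&(hs[...,1]<40)&(hs[...,2]>120)&(Z[...,2]>.075)&(Z[...,1]>.1)&(Z[...,2]<.14);q=Z[w];print('pan',np.percentile(q,[1,99],0).round(4).tolist())
```

```text
14.25 [ 0.56422591 -0.14544502  0.20347178] [ 8.44492796  0.21655055 -2.39827717] 0.01832097149832632 0.0015857363952209494 tilt 0.2832073876790652
yellow [[0.5395, -0.2135, 0.1579], [0.6121, -0.1147, 0.1983]]
brass [[0.5424, 0.152, 0.0884], [0.5851, 0.1987, 0.1496]]
pan [[0.5199, 0.125, 0.0753], [0.6072, 0.2, 0.0973]]
```

View pics/s8.png

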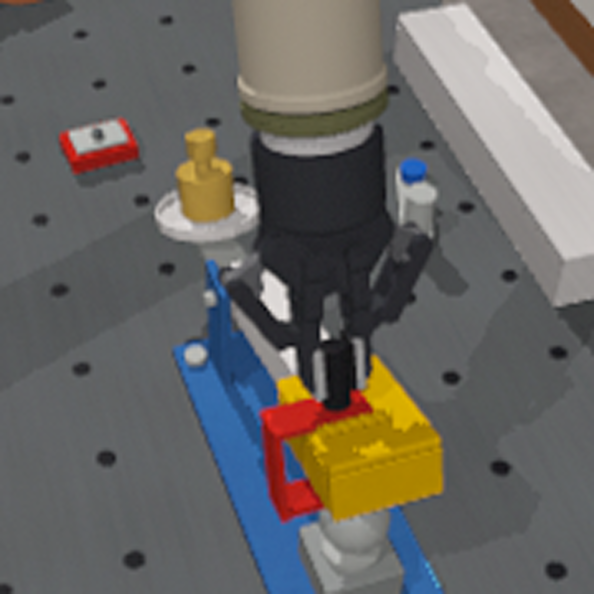

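The tongue stands at about 0.28 rad and is still, with the blade clear above the ball. I check whether the weight slid on the tilted pan by comparing it with projections.

Run:
```python
from h import *
s=dict(np.load('pics/s8.npz'));th=.283;psi=np.radians(1.9)
xs=np.array([np.cos(psi),np.sin(psi),0]);ys=np.array([-np.sin(psi),np.cos(psi),0]);zs=np.array([0,0,1.])
# side-camera pan centre (empty, level) -> pivot
pan=np.array([.5641,.1716,0]);piv=pan-.12*ys+.1*zs
c,sn=np.cos(th),np.sin(th);Y=c*ys-sn*zs;Z=sn*ys+c*zs
hs=cv2.cvtColor(s['frame'],cv2.COLOR_RGB2HSV).astype(int)
br=(abs(hs[...,0]-21)<6)&(hs[...,1]>90);br[:120]=0;br[190:]=0;br[:,:235]=0;br[:,275:]=0
n,lab,stt,_=cv2.connectedComponentsWithStats(br.astype(np.uint8));k=1+stt[1:,4].argmax();br=lab==k;print('obs',stt[k])
t=np.linspace(0,2*np.pi,60)
best=[]
for dx in np.arange(-.012,.0121,.002):
  for dy in np.arange(-.016,.0161,.002):
    o=piv+dx*xs+(.12+dy)*Y+.017*Z; m=np.zeros(br.shape,np.uint8)
    for r,a,b in((.024,0,.04),(.007,.04,.052),(.013,.052,.072)):
        q=np.vstack([o+np.outer(r*np.cos(t),xs)+np.outer(r*np.sin(t),Y)+h*Z for h in(a,b)])
        u=cv2.projectPoints(q,s['rvec'],s['tvec'],s['camera_matrix'],s['D'])[0]
        cv2.fillConvexPoly(m,cv2.convexHull(np.round(u).astype(np.int32)),1)
    best.append(((m&br).sum()/(m|br).sum(),round(dx,3),round(dy,3)))
print(sorted(best)[::-1][:6]); print([b for b in best if abs(b[1])<1e-6 and abs(b[2])<1e-6])
```

```text
obs [253 149  18  28 367]
[(np.float64(0.8321995464852607), np.float64(0.004), np.float64(0.006)), (np.float64(0.8321995464852607), np.float64(0.002), np.float64(0.004)), (np.float64(0.8321995464852607), np.float64(0.002), np.float64(-0.002)), (np.float64(0.8314350797266514), np.float64(0.004), np.float64(0.008)), (np.float64(0.830316742081448), np.float64(0.002), np.float64(0.008)), (np.float64(0.8284424379232506), np.float64(0.004), np.float64(0.004))]
[(np.float64(0.8137472283813747), np.float64(0.0), np.float64(0.0))]
```

The fit gives 2 to 7 mm off centre. A slide would end at the lip, 18 mm off. One more hold will show whether anything creeps.

>>> {"op": "step_arm", "data": {"deltas": [{"hand": -1, "x": 0, "y": 0, "z": 0, "ax": 0, "ay": 0, "az": 0}, {"hand": -1, "x": 0, "y": 0, "z": 0, "ax": 0, "ay": 0, "az": 0}, {"hand": -1, "x": 0, "y": 0, "z": 0, "ax": 0, "ay": 0, "az": 0}, {"hand": -1, "x": 0, "y": 0, "z": 0, "ax": 0, "ay": 0, "az": 0}, {"hand": -1, "x": 0, "y": 0, "z": 0, "ax": 0, "ay": 0, "az": 0}, {"hand": -1, "x": 0, "y": 0, "z": 0, "ax": 0, "ay": 0, "az": 0}, {"hand": -1, "x": 0, "y": 0, "z": 0, "ax": 0, "ay": 0, "az": 0}, {"hand": -1, "x": 0, "y": 0, "z": 0, "ax": 0, "ay": 0, "az": 0}]}}

```text
time: 15.25
tcp_pos: [0.565, -0.1455, 0.2034]
orientation: [0.705, -0.112, 0.694, -0.088]
force: [7.9, -0.4, -2.1]
width: 0.0183
```

Run:
```python
from h import *
snap('side','s9')
for f in('s8','s9'):
    s=dict(np.load(f'pics/{f}.npz'));hs=cv2.cvtColor(s['frame'],cv2.COLOR_RGB2HSV).astype(int)
    m=(abs(hs[...,0]-21)<6)&(hs[...,1]>90);m[:120]=0;m[190:]=0;m[:,:235]=0;m[:,275:]=0
    v,u=np.where(m);print(f,len(u),u.mean().round(2),v.mean().round(2))
p,r=tool();st=arm.state();print(st['time'],p,st['force'],st['width'],np.arcsin(-r.apply([1,0,0])[1]))
```

```text
s8 367 261.64 163.99
s9 367 261.65 163.92
15.3 [ 0.56495552 -0.14547859  0.20341823] [ 7.76996231 -0.59327817 -2.78915459] 0.018212309796708848 0.28369064958964385
```

Nothing creeps, so I hand it in.

```bash
python3 -c "
from workcell import arm
print(arm.close_job())"
```

```text
the job is handed in; nothing more can be done
None
```

I set the brass weight upright on the pan and let go of it. I then pulled the latch about 12 mm towards the robot and lifted the tongue by the handle. I handed the job in at about 15 s of the 54 s, still holding it up; no verdict is reported.

**Last checks**
- **Tongue:** the gripper tilt reads 0.28 rad (0.22 needed), and the coupler had risen about 70 mm in the last camera picture.
- **Grip:** the handle was firmly held at 18 mm finger opening.
- **Weight:** it stayed put over a one-second hold (less than 0.1 pixel of movement). It was about 2 mm off centre when placed.

**Uncertain or disagreeing**
- **Weight after lifting:** a rough picture fit put it 2–7 mm off centre, within the 12 mm limit but only loosely determined.
- **Lifting force:** it read only 2–3 N instead of the expected 7–8 N. Just after I gripped the handle, before any pull, it read about +6 N, so I put the low value down to an offset in the reading. The pictures clearly show the tongue up.
- **Bystanders:** I didn't measure them again at the end, but I saw no contact and the ones in the last pictures look unmoved.

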